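# Walk the tube block round against the heater's rear rail

## Task

The heavy aluminium tube block was set down askew on the block heater. Push it with the fingertips (never lift or tip it; nudging its ends in turn walks it round) until its back face lies flat against the heater's rear rail and both spring sensor pins are pressed in. Then press the green start button on the front ledge, let it come up again and leave the block seated, with the bottles, tubes and beaker round it still standing where they were.

Things in the scene. Friction and masses are not known exactly. Their poses are not given: they have to be found in the camera images.
- heater: White block heater, fixed, 220 mm wide (y). Origin on the bench under its middle; +x points to its rear rail, +y to its left. From front to back: ledge (x -120 to -75 mm, 40 mm above the bench) with a flat dark display and the start button; flat dark hot plate (x -75 to 105, y +-107, 60 mm above the bench); aluminium rear rail (x 105 to 123, full width, top 90 mm above the bench).
- rail_face (a point): Middle of the foot of the rear rail's face, where it meets the hot plate, 60 mm above the bench; axes as the heater's. The block's back face must come flat against this face; both sensor pins meet the block when its middle is within 24 mm sideways of this point.
- tube_block: Loose aluminium block, 88 (own x) x 120 (own y) x 44 mm high, 0.7 to 1 kg, twelve open 17 mm wells in its top. Slides with friction on the hot plate. Origin: middle of its underside. +x points out of its back face (120 x 44 mm), which must meet the rail; push on the -x face. Starts 55 to 70 mm short of its seat, turned 0.4 to 0.85 rad anticlockwise from above: its left end lags.
- block_back (a point): Middle of the lower edge of the block's back face (44 mm from the block's middle along its +x); axes as the block's.
- sensor_left (a joint): Left brass spring sensor pin in the rail's face (bevelled nose, 18 mm across its foot, 32 mm to the left of the rail's middle, 18 mm above the hot plate). 0 = free, standing 6 mm proud of the rail; 0.006 m = pressed flush. It pushes back with at most 0.7 N, much less than the block's friction.
- sensor_right (a joint): Right brass spring sensor pin, 32 mm to the right of the rail's middle; otherwise as the left one.
- start_button_top (a point): Middle of the top of the green round start button, 22 mm across, on the front ledge, right of its middle; it faces up, 55.5 mm above the bench at rest.
- start_button (a joint): Spring travel of the start button: 0 = up, 0.004 m = fully down (about 4 N); it springs up when let go.
- bottle_a: Clear sample bottle with white cap and green-white label, 58 mm across, 128 mm high, standing behind the heater on its left; origin under its middle. Leave alone.
- bottle_b: Second such sample bottle, farther left. Leave alone.
- tube_blue: Plastic tube with blue cap, 34 mm across, 112 mm high, standing at the back right; origin under its middle. Leave alone.
- tube_orange: Plastic tube with orange cap, 34 mm across, 112 mm high, standing at the back right; origin under its middle. Leave alone.
- beaker: Small glass beaker, 52 mm across, 68 mm high, standing at the back right; origin under its middle. Leave alone.

How it is judged:
On the way, in this order (a step that is already met when the one before it is completed fails the run):
1. the block lies flat against the rear rail with both sensor pins pressed in (value of joint each of sensor_left, sensor_right above 0.004 m and x of block_back in the frame of rail_face above -0.004 m and angle between the x axis of tube_block and the x axis of heater, either way round below 0.035 rad and angle between tube_block's own z axis and vertical below 0.03 rad and z of block_back in the frame of rail_face between -0.004 and 0.004 m), for 0.2 s.
2. the start button is pressed down while the block is seated (all of step 1 and value of joint start_button above 0.0025 m), for 0.1 s.
At the end, for the whole second after the job is handed in: Block level on the plate, back face within 4 mm of the rail and square within 0.035 rad; both pins in by over 4 of 6 mm; start button pressed over 2.5 of 4 mm once seated, and up again; nothing lifted, bystanders upright and not moved over 25 mm (all of step 1 and value of joint start_button below 0.001 m and linear speed of tube_block below 0.01 m/s and angle between each of bottle_a, bottle_b, tube_blue, tube_orange, beaker's own z axis and vertical below 0.2 rad); the robot touches nothing.
It fails at once if the block is lifted more than 8 mm off the hot plate (z of tube_block in the frame of rail_face above 0.008 m).
It fails at once if the block is tipped by more than 0.12 rad (angle between tube_block's own z axis and vertical above 0.12 rad).
It fails at once if a bottle, tube or beaker is moved more than 25 mm or tipped (distance of any of bottle_a, bottle_b, tube_blue, tube_orange, beaker from where it was at the start of the episode above 0.025 m or angle between any of bottle_a, bottle_b, tube_blue, tube_orange, beaker's own z axis and vertical above 0.3 rad).
It also fails if it takes over 67 s, if anything falls off the work surface, if the arm or the gripper's body presses on something with over 40 N, if the wrist force passes 120 N, or if a joint passes its speed limit or range.

## Robot

A 6-joint arm with a two-finger parallel gripper is mounted at the origin on the work surface; the furniture and walls round the work are solid. World frame = base frame: x ahead of the robot, y to its left, z up, the work surface at z = 0. Lengths are in m, angles in rad, forces in N, time in s.
With the tool pointing down it reaches from about 0.3 to 0.875 m from the base axis. Payload 4.2 kg.
Tool frame: the origin (TCP) lies on the centre line of the jaws, within the pads' length; the fingertips stand 14 mm ahead of it and the grasp point (between the pads) lies 5 mm behind it; z points along the fingers, y is the line along which they close (so a half turn about z gives the same grasp; the last joint's range is limited). The gripper opens to 85 mm and grips with 20 to 120 N. Pads are 22 mm wide; open, the fingers measure 114 mm over their backs; the gripper's body (76 mm by 85 mm) begins 54 mm behind the grasp point. The pads swing forward as they close: fully open they stand 13 mm farther back than shut.
Start: joints at [-1.273, 0.32, 1.565, -0, 1.257, -0.02], TCP at [0.18, -0.546, 0.245] pointing down, gripper open.
Joint ranges: [-3.11, 3.11], [-0.84, 2.01], [0.21, 2.61], [-1.34, 4.49], [0.05, 2.63], [-2.56, 2.56]. Speed limits (rad/s): [2.57, 2.57, 3.14, 3.14, 3.14, 3.14].

## Interface

Orientations are given as a unit quaternion [w, x, y, z].
In Python, from workcell import bot gives the robot as it stands.
- The arm moves only by the tool send_rows, never from a script. Its argument "commands" is text: rows parted by semicolons, each of 7 numbers parted by spaces: the shift along the tool's x, y, z in m, then the turn, a rotation vector about the tool's x, y, z in degrees, then the closure, from -1 (fully open) to 1 (shut). In form: tx ty tz wx wy wz fingers; .... A call has 1 to 12 rows; each row is the pose to reach, as a shift and turn from the pose commanded when the call began, along the tool's axes at that moment; what a row does not reach only later rows make up. A row lasts 1/12 s, in which the tool goes at most 41.7 mm and 7.16 degrees, less where a joint would pass 70% of its speed; a pose out of reach is approached as far as the arm can. A call with a gripper value outside its range is refused whole. The fingers move at their own pace and stop on an object; "grip_force" is the grip in N (left out, the last holds). Time passes only in rows, so rows that repeat a pose let the fingers close. It gives the time, the measured TCP pose, the force, the opening and the grip force at its end, in the units of the state.
- bot.sense(): the state, without advancing time (a new reading comes with each control period).
- bot.capture(name): name is "scene" or "top"; returns the picture (400x640x3 uint8, red, green, blue); there is no depth.
- bot.calibration(name): a dict with "mtx" (3x3 intrinsics, pixels), "k1" (the pictures are not rectified: a ray, as slopes to the right and down, at radius r is drawn at 1 + k1 r^2 times it, then the intrinsics apply), "origin" and "attitude" of the camera in the world. Camera axes: x right, y down, z forward; pixel columns grow to the right and rows downward; lengths in m; the calibration is good to about 2 mm. A picture is of the moment at which its call begins. calibration takes no time and is no camera call.
- bot.finish_job(): hands the job in; it is judged then, once.
The state is a dict: "clock": time; "joints": joint angles; "joint_vel": joint speeds; "tau": joint torques, N m; "tool_pos": TCP position; "tool_rot": TCP orientation; "contact_force": force on the tool from outside, world axes, zero at the start; "ft_torque": the same for the moment, N m; "grip_width": finger opening in m; "gripper_force": force on a finger pad.
Only numpy, scipy, OpenCV 4.12 (cv2) and the standard library are available. Lean on these libraries where they do the work, as an engineer would, in place of code of your own. Each camera call takes 0.05 s, during which the arm holds its last target. There are 200 camera calls.

## Working session

There is one attempt and no reset: what is moved stays moved. The work goes in short steps, Python scripts to look and compute and a tool call to move; the robot and the scene stay as the last step left them, time stands still between calls to the robot, and variables do not carry over. Pictures are saved under pics/ and viewed, at most 10 in all, crops included, and the job is handed in when it is done.

Besides the shell and the picture viewer there is one more tool, called after "Emit:" as name(argument=value, ...), one argument or row to a line, values as JSON. send_rows: Moves the arm, as the interface text tells. Its arguments: {"type":"object","properties":{"commands":{"type":"string"},"grip_force":{"type":"number"}},"required":["commands"]}

```bash
mkdir -p pics; ls; python3 - <<'E'
from workcell import bot
import cv2,numpy as np
for n in ("scene","top"):
    im=bot.capture(n); cv2.imwrite(f"pics/{n}0.png",im[:,:,::-1])
    c=bot.calibration(n); print(n,{k:np.round(v,4).tolist() for k,v in c.items()})
s=bot.sense(); print(s)
E
```

```text
pics
scene {'mtx': [[450.2923, 0.0, 311.0043], [0.0, 450.2923, 197.3866], [0.0, 0.0, 1.0]], 'k1': -0.0232, 'origin': [-0.5478, -0.3917, 0.6264], 'attitude': [-0.3699, 0.6267, -0.5901, 0.3497]}
top {'mtx': [[427.186, 0.0, 316.7922], [0.0, 427.186, 203.4215], [0.0, 0.0, 1.0]], 'k1': -0.0329, 'origin': [0.4059, -0.3262, 0.9504], 'attitude': [0.0285, -0.6991, 0.714, -0.0236]}
{'clock': 0.1, 'joints': array([-1.27299624e+00,  3.20203355e-01,  1.56554672e+00, -2.49626701e-05,
        1.25739332e+00, -1.99928233e-02]), 'joint_vel': array([ 0.00085778, -0.00278015, -0.00288921,  0.00046926, -0.00013641,
       -0.00075068]), 'tau': array([ 5.34000465e-04, -4.16410875e+01, -2.34705967e+01, -9.59317788e-06,
        4.87630139e-03, -9.85364665e-06]), 'tool_pos': array([ 0.17955095, -0.5458261 ,  0.24458446]), 'tool_rot': array([-7.66261646e-04,  9.87401590e-01,  1.58232419e-01, -1.19112209e-04]), 'contact_force': array([1.1078459 , 0.31881327, 0.156659  ]), 'ft_torque': array([0.01772759, 0.02713965, 0.00455972]), 'gripper_force': 0.0, 'grip_width': 0.08567566804031655}
```

View pics/scene0.png

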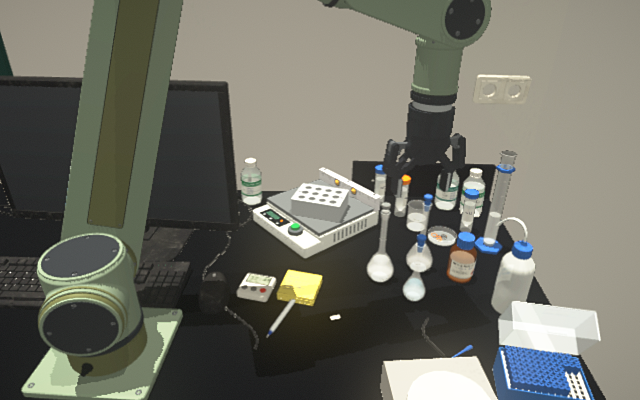

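View pics/top0.png

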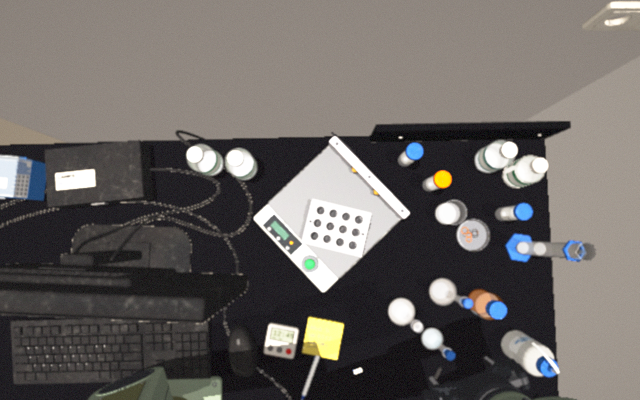

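The top view shows the heater turned about 45°: the rail runs from (335,140) to (408,212), the green button is at (310,264) and the block is around (337,228). I'll crop in and measure.

```bash
cat > h.py <<'E'
from workcell import bot
import cv2,numpy as np
from scipy.spatial.transform import Rotation as R
def rot(q): return R.from_quat(q,scalar_first=True).as_matrix()
def ray(n,px):
    c=bot.calibration(n); K=np.array(c["mtx"]); p=np.atleast_2d(np.asarray(px,float))
    d=(p-[K[0,2],K[1,2]])/[K[0,0],K[1,1]]; u=d.copy()
    for _ in range(10): u=d/(1+c["k1"]*(u**2).sum(1,keepdims=True))
    return np.array(c["origin"]),np.c_[u,np.ones(len(u))]@rot(c["attitude"]).T
def plane(n,px,z):
    o,d=ray(n,px); return o+d*((z-o[2])/d[:,2:])
def proj(n,P):
    c=bot.calibration(n); K=np.array(c["mtx"]); q=(np.atleast_2d(P)-c["origin"])@rot(c["attitude"])
    u=q[:,:2]/q[:,2:]; u=u*(1+c["k1"]*(u**2).sum(1,keepdims=True)); return u*K[0,0]+K[:2,2]
def green(n,im):
    h=cv2.cvtColor(im,cv2.COLOR_RGB2HSV); m=cv2.inRange(h,(45,120,60),(85,255,255))
    k,l,s,c=cv2.connectedComponentsWithStats(m); return [(s[i,4],c[i].round(1).tolist()) for i in range(1,k) if s[i,4]>15]
E
python3 - <<'E'
from h import *
im=bot.capture("top")
print(green("top",im)); s=bot.capture("scene"); print(green("scene",s))
c=cv2.resize(im[130:300,240:420],None,fx=4,fy=4,interpolation=cv2.INTER_CUBIC)[:600]
cv2.imwrite("pics/top_crop.png",c[:,:,::-1])
for z,p in ((.09,[(335,140),(408,212)]),(.04,[(255,213),(325,290)]),(.104,[(337,228)]),(.0555,[(310,264)])): print(z,plane("top",p,z).round(4).tolist())
E
```

```text
[(np.int32(73), [309.3, 263.7])]
[(np.int32(38), [294.7, 225.8])]
0.09 [[0.5986, -0.3608, 0.09], [0.4482, -0.5044, 0.09]]
0.04 [[0.4555, -0.1881, 0.04], [0.2898, -0.3341, 0.04]]
0.104 [[0.4189, -0.3599, 0.104]]
0.0555 [[0.346, -0.3039, 0.0555]]
```

View pics/top_crop.png

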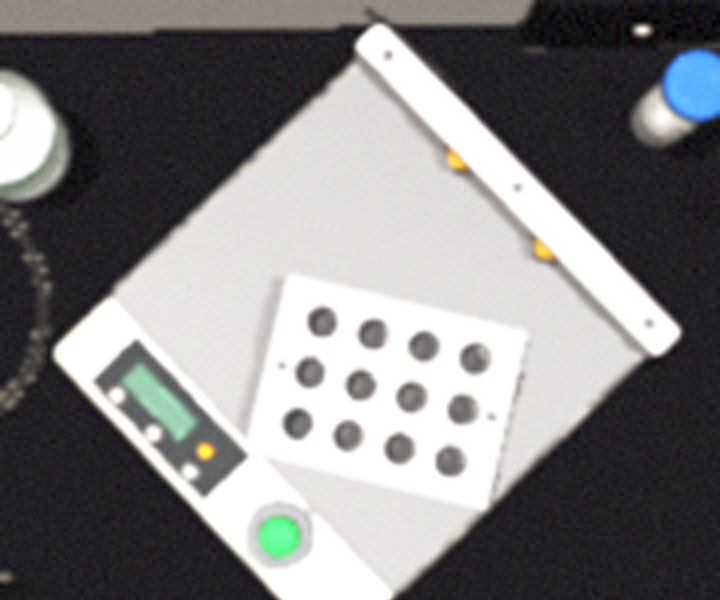

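Wells, brass pins, the three rail screws and the button are all clear in the crop (screws at about (388,55), (518,187), (650,323) in crop pixels). Next I'll work out the heater and block poses.

```bash
cat >> h.py <<'E'
def cp(p): return (np.array(p,float)+.5)/4-.5+[240,130]
def heater():
    s=plane("top",cp([(388,55),(518,187),(650,323)]),.09)[:,:2]
    ey=s[0]-s[2]; L=np.linalg.norm(ey); ey/=L; ex=np.array([ey[1],-ey[0]])
    mid=s.mean(0); return mid-ex*.114,ex,ey,L     # heater origin
def wells(im,roi=(285,180,385,270)):
    g=cv2.cvtColor(im,cv2.COLOR_RGB2GRAY); x0,y0,x1,y1=roi
    g=cv2.resize(g[y0:y1,x0:x1],None,fx=4,fy=4,interpolation=cv2.INTER_CUBIC)
    m=(g<150).astype(np.uint8); k,l,s,c=cv2.connectedComponentsWithStats(m)
    ok=[i for i in range(1,k) if 350<s[i,4]<1100 and max(s[i,2:4])<42]
    return (c[ok]+.5)/4-.5+[x0,y0]
def toH(P):
    o,ex,ey,_=heater(); d=np.atleast_2d(P)[:,:2]-o; return np.c_[d@ex,d@ey]
def block(im,roi=(285,180,385,270)):
    w=wells(im,roi); W=plane("top",w,.104); H=toH(W)
    (cx,cy),(a,b),an=cv2.minAreaRect((H*1000).astype(np.float32))
    u=np.linalg.svd(H-H.mean(0))[2][0]; u*=np.sign(u[1]) if abs(u[1])>.1 else 1
    return len(w),H.mean(0),np.arctan2(-u[0],u[1]),(a,b)
def tool(): 
    s=bot.sense(); h=toH(s["tool_pos"])[0]; o,ex,ey,_=heater(); X=rot(s["tool_rot"])[:2,0]
    return h,s["tool_pos"][2],np.degrees(np.arctan2(X@ey,X@ex)),s["contact_force"]
E
python3 - <<'E'
from h import *
np.set_printoptions(precision=4,suppress=True)
im=bot.capture("top"); o,ex,ey,L=heater(); print("heater",o,ex,ey,L)
n,c,a,ab=block(im); print("block",n,c,a,ab)
r=lambda p:c+np.array([p[0]*np.cos(a)-p[1]*np.sin(a),p[0]*np.sin(a)+p[1]*np.cos(a)])
for p in((-.044,.06),(-.044,-.06),(.044,.06),(.044,-.06)):print("corner",p,r(p), (proj("top",np.r_[o+r(p)@np.array([ex,ey]),.104])[0]+.5-[240,130])*4)
b=plane("top",[(309.3,263.7)],.0555)[0]; print("button",b,toH(b))
(o1,d1),(o2,d2)=ray("top",[(309.3,263.7)]),ray("scene",[(294.7,225.8)])
t=np.linalg.lstsq(np.c_[d1[0],-d2[0]],o2-o1,rcond=None)[0]; print("two-view",o1+t[0]*d1[0],o2+t[1]*d2[0])
corn=plane("top",cp([(55,355),(112,297)]),.04); print(toH(corn))
print(toH(plane("top",cp([(455,160),(543,250)]),.078)))
print("tool",tool())
E
```

```text
heater [ 0.4446 -0.3444] [ 0.6775 -0.7355] [0.7355 0.6775] 0.1900076152406752
block 13 [-0.0072 -0.0167] 0.15846139034991094 (68.75281524658203, 172.83819580078125)
corner (-0.044, 0.06) [-0.0601  0.0356] [220.1189 375.0319]
corner (-0.044, -0.06) [-0.0412 -0.0829] [414.1086 522.1247]
corner (0.044, 0.06) [0.0267 0.0494] [327.1556 233.942 ]
corner (0.044, -0.06) [ 0.0457 -0.0691] [520.7858 379.2879]
button [ 0.3466 -0.3025  0.0555] [[-0.0972 -0.0436]]
two-view [ 0.3467 -0.3025  0.0561] [ 0.3466 -0.3012  0.0562]
[[-0.118   0.1079]
 [-0.0747  0.1094]]
[[ 0.1028  0.0331]
 [ 0.1028 -0.0316]]
tool (array([-0.0312, -0.3315]), np.float64(0.24490865554309224), np.float64(65.55805418221958), array([-0.1565, -0.2671,  0.4173]))
```

```bash
python3 - <<'E'
s=open('h.py').read()
s=s.replace("H=toH(W)\n","H=toH(W); H=H[np.linalg.norm(H-np.median(H,0),axis=1)<.058]\n").replace("return len(w),","return len(H),")
open('h.py','w').write(s)
E
python3 - <<'E'
from h import *
np.set_printoptions(precision=4,suppress=True)
im=bot.capture("top"); o,ex,ey,L=heater()
n,c,a,ab=block(im); print("block",n,c,a,ab)
r=lambda p:c+np.array([p[0]*np.cos(a)-p[1]*np.sin(a),p[0]*np.sin(a)+p[1]*np.cos(a)])
for p in((-.044,.06),(-.044,-.06),(.044,.06),(.044,-.06)):print("corner",p,r(p), (proj("top",np.r_[o+r(p)@np.array([ex,ey]),.104])[0]+.5-[240,130])*4)
T=rot(bot.sense()["tool_rot"])
for h in ((-.115,.0),(-.115,.02)):
  P=np.r_[o+np.array(h)@np.array([ex,ey]),.18]; print(h,P,"tool shift",(P-bot.sense()["tool_pos"])@T)
E
```

```text
block 12 [-0.0067 -0.027 ] 0.5579979857436337 (52.396060943603516, 77.50990295410156)
corner (-0.044, 0.06) [-0.0758  0.0006] [246.0335 447.9939]
corner (-0.044, -0.06) [-0.0122 -0.1012] [482.1999 507.9392]
corner (0.044, 0.06) [-0.0011  0.0472] [289.8619 275.7743]
corner (0.044, -0.06) [ 0.0624 -0.0546] [524.5296 334.7747]
(-0.115, 0.0) [ 0.3667 -0.2598  0.18  ] tool shift [ 0.2671 -0.2134  0.0652]
(-0.115, 0.02) [ 0.3814 -0.2463  0.18  ] tool shift [ 0.2853 -0.2217  0.0652]
```

```bash
cat >> h.py <<'E'
def goal(hx,hy,z,yawdeg):
    """shift (mm, tool axes) and turn about tool z (deg) from the measured pose to a pose in heater frame"""
    s=bot.sense(); T=rot(s["tool_rot"]); o,ex,ey,_=heater()
    P=np.r_[o+np.array([hx,hy])@np.array([ex,ey]),z]
    return ((P-s["tool_pos"])@T*1000).round(1), round(tool()[2]-yawdeg,2)
E
python3 -c "
from h import *
print(goal(-.0637,-.0624,.245,31.97))"
```

```text
(array([ 2.315e+02, -1.410e+02,  1.000e-01]), np.float64(33.59))
```

Emit:
send_rows(
  commands="0.029 -0.0175 0 0 0 4.2 -0.65; 0.058 -0.035 0 0 0 8.4 -0.65; 0.087 -0.053 0 0 0 12.6 -0.65; 0.116 -0.0705 0 0 0 16.8 -0.65; 0.145 -0.088 0 0 0 21 -0.65; 0.174 -0.106 0 0 0 25.2 -0.65; 0.203 -0.1235 0 0 0 29.4 -0.65; 0.2315 -0.141 0 0 0 33.6 -0.65; 0.2315 -0.141 0 0 0 33.6 -0.65; 0.2315 -0.141 0 0 0 33.6 -0.65",
)

```text
clock: 1.13
tool_pos: [0.3563, -0.3389, 0.2454]
tool_rot: [0.0, 0.991, -0.132, -0.0]
contact_force: [0.1, -0.3, 0.8]
grip_width: 0.0704
gripper_force: 0.0
```

```bash
python3 -c "
from h import *
print(tool(),bot.sense()['grip_width'],bot.sense()['joints'].round(2),goal(-.0637,-.0624,.12,31.97))"
```

```text
(array([-0.06386018, -0.06123501]), np.float64(0.24542052419722432), np.float64(32.18982983273233), array([ 0.1281534 , -0.27677619,  0.82629815])) 0.07035859646751214 [-0.78  0.19  1.75 -0.    1.21  1.05] (array([ -0.5,   1. , 125.4]), np.float64(0.22))
```

Lower to a TCP height of 0.12, then to 0.082.

Emit:
send_rows(
  commands="0 0.001 0.04 0 0 0 -0.65; 0 0.001 0.08 0 0 0 -0.65; 0 0.001 0.115 0 0 0 -0.65; 0 0.001 0.13 0 0 0 -0.65; 0 0.001 0.145 0 0 0 -0.65; 0 0.001 0.157 0 0 0 -0.65; 0 0.001 0.163 0 0 0 -0.65; 0 0.001 0.163 0 0 0 -0.65",
)

```text
clock: 1.8
tool_pos: [0.3541, -0.3412, 0.0811]
tool_rot: [-0.001, 0.991, -0.134, -0.001]
contact_force: [-0.9, -0.2, 0.4]
grip_width: 0.0706
gripper_force: 0.0
```

```bash
python3 -c "
from h import *
print(tool())
im=bot.capture('scene'); cv2.imwrite('pics/s1.png',cv2.resize(im[150:270,230:400],None,fx=4,fy=4)[:,:,::-1])"
```

```text
(array([-0.06364098, -0.064436  ]), np.float64(0.0811152021275551), np.float64(31.909083365803628), array([-0.94816715, -0.16823604,  0.38504795]))
```

View pics/s1.png

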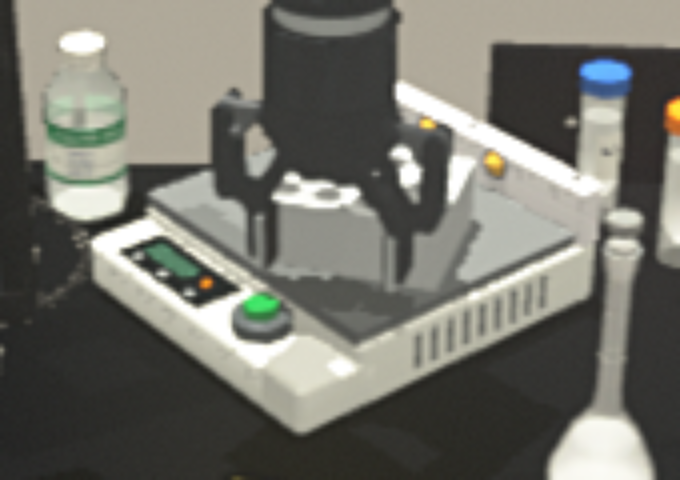

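Both fingertips stand just in front of the block's −x face, at (265,265) and (400,290), clear above the plate. Now I'll creep to contact.

Emit:
send_rows(
  commands="0.004 0 0 0 0 0 -0.65; 0.008 0 0 0 0 0 -0.65; 0.011 0 0 0 0 0 -0.65; 0.014 0 0 0 0 0 -0.65; 0.014 0 0 0 0 0 -0.65",
)

```text
clock: 2.27
tool_pos: [0.3678, -0.3442, 0.0828]
tool_rot: [-0.0, 0.991, -0.133, -0.002]
contact_force: [-5.4, 0.6, 4.0]
grip_width: 0.0705
gripper_force: 2.5
```

```bash
python3 -c "
from h import *
print(tool(),bot.sense()['ft_torque']);print(block(bot.capture('top')))"
```

```text
(array([-0.05213186, -0.05635818]), np.float64(0.08279211866835601), np.float64(32.050090674621366), array([-5.38304175,  0.62070389,  4.01577295])) [0.12477862 0.63083131 0.05570809]
(4, array([ 0.01672021, -0.02751411]), np.float64(0.37604214215401305), (26.655330657958984, 76.77831268310547))
```

Emit:
send_rows(
  commands="0.0023 -0.0009 0 0 0 1 -0.65; 0.0045 -0.0018 0 0 0 2 -0.65; 0.0068 -0.0026 0 0 0 3 -0.65; 0.0091 -0.0035 0 0 0 4 -0.65; 0.0114 -0.0042 0 0 0 5 -0.65; 0.0137 -0.0049 0 0 0 6 -0.65; 0.016 -0.0056 0 0 0 7 -0.65; 0.0184 -0.0063 0 0 0 8 -0.65; 0.0208 -0.0069 0 0 0 9 -0.65; 0.0231 -0.0074 0 0 0 10 -0.65; 0.0255 -0.008 0 0 0 11 -0.65; 0.0279 -0.0084 0 0 0 12 -0.65",
)

```text
clock: 3.32
tool_pos: [0.3944, -0.3413, 0.0827]
tool_rot: [-0.002, 0.972, -0.236, -0.005]
contact_force: [-11.5, 4.7, 11.4]
grip_width: 0.0706
gripper_force: 6.3
```

```bash
python3 -c "
from h import *
print(tool(),bot.sense()['ft_torque']);im=bot.capture('top');print(block(im))
cv2.imwrite('pics/t2.png',cv2.resize(im[130:280,240:420],None,fx=4,fy=4)[:,:,::-1])"
```

```text
(array([-0.03626618, -0.03480028]), np.float64(0.08267210206824746), np.float64(19.999456115326616), array([-11.47832427,   4.72468038,  11.35629776])) [0.95308548 1.38750206 0.20310762]
(3, array([ 0.04324523, -0.01852105]), np.float64(0.34797731408769067), (0.01989555172622204, 51.534080505371094))
```

View pics/t2.png

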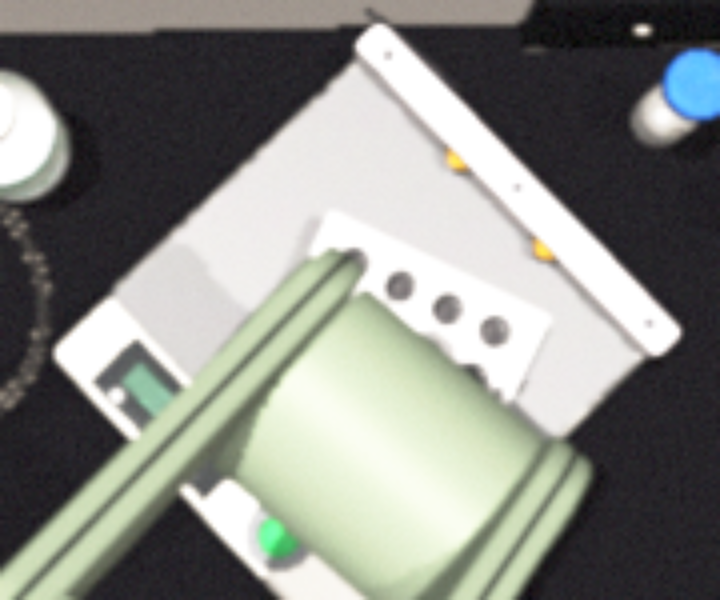

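The picture shows the block following the fingers: its back edge now runs from (328,210) to (550,315), at about 20°, still flat on both fingers. I'll carry on along the arc, with 1 mm of height relief.

Emit:
send_rows(
  commands="0.0023 -0.0009 -0.0005 0 0 1 -0.65; 0.0045 -0.0018 -0.001 0 0 2 -0.65; 0.0068 -0.0026 -0.001 0 0 3 -0.65; 0.0091 -0.0035 -0.001 0 0 4 -0.65; 0.0114 -0.0042 -0.001 0 0 5 -0.65; 0.0137 -0.0049 -0.001 0 0 6 -0.65; 0.016 -0.0056 -0.001 0 0 7 -0.65; 0.0184 -0.0063 -0.001 0 0 8 -0.65; 0.0208 -0.0069 -0.001 0 0 9 -0.65; 0.0231 -0.0074 -0.001 0 0 10 -0.65; 0.0255 -0.008 -0.001 0 0 11 -0.65; 0.0279 -0.0084 -0.001 0 0 12 -0.65",
)

```text
clock: 4.37
tool_pos: [0.4268, -0.3493, 0.0833]
tool_rot: [-0.0, 0.941, -0.338, 0.0]
contact_force: [-2.3, 3.1, -2.6]
grip_width: 0.07
gripper_force: 1.7
```

```bash
python3 -c "
from h import *
print(tool(),bot.sense()['ft_torque']);im=bot.capture('top');print(toH(plane('top',wells(im),.104)));print(goal(-.0025,-.010,.0825,0))"
```

```text
(array([-0.00839021, -0.01640736]), np.float64(0.08332911269747312), np.float64(7.861407491454799), array([-2.31087418,  3.09809681, -2.63243255])) [0.42153072 0.37460521 0.10744567]
[[-0.01422477  0.10605067]
 [ 0.06280411  0.03281725]
 [ 0.06785026  0.00843595]
 [ 0.0712122  -0.01709569]
 [ 0.07460598 -0.04272491]]
(array([ 6.1, -5.5,  0.9]), np.float64(7.82))
```

```bash
python3 -c "
from h import *
print(goal(.007,-.0075,.0825,0))"
```

```text
(array([15.9, -6.7,  0.9]), np.float64(7.82))
```

Emit:
send_rows(
  commands="0.0023 -0.0009 0 0 0 1 -0.65; 0.0045 -0.0018 0 0 0 2 -0.65; 0.0068 -0.0027 0 0 0 3 -0.65; 0.0091 -0.0036 0 0 0 4 -0.65; 0.0114 -0.0045 0 0 0 5 -0.65; 0.0137 -0.0053 0 0 0 6 -0.65; 0.0155 -0.006 0 0 0 7 -0.65; 0.0175 -0.0065 0 0 0 7.8 -0.65; 0.0175 -0.0065 0 0 0 7.8 -0.65; 0.0175 -0.0065 0 0 0 7.8 -0.65",
)

```text
clock: 5.25
tool_pos: [0.4428, -0.353, 0.0834]
tool_rot: [-0.002, 0.916, -0.401, -0.003]
contact_force: [-5.8, 10.3, 4.1]
grip_width: 0.0702
gripper_force: 5.8
```

```bash
python3 -c "
from h import *
print(tool(),bot.sense()['ft_torque']);im=bot.capture('top');print(toH(plane('top',wells(im,(285,160,385,270)),.104)))
cv2.imwrite('pics/t3.png',cv2.resize(im[130:280,240:420],None,fx=4,fy=4)[:,:,::-1])"
```

```text
(array([ 0.00507923, -0.00716947]), np.float64(0.08343253847291847), np.float64(0.047850207076483756), array([-5.83085222, 10.33237267,  4.09231987])) [ 1.35149321  0.92309079 -0.04852826]
[[0.08761392 0.03306165]]
```

View pics/t3.png

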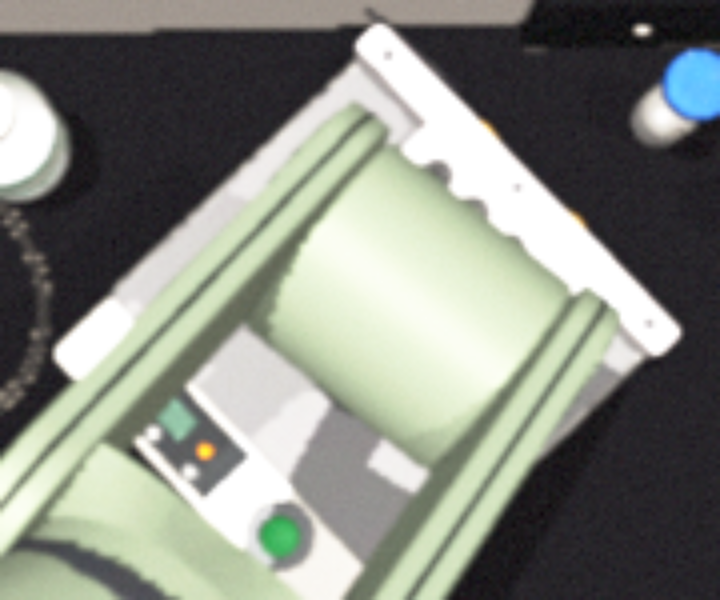

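Both brass pins now show behind the rail at (487,127) and (578,220), so they are pushed in. I'll press a bit harder to seat the block flat.

Emit:
send_rows(
  commands="0.001 0 -0.0005 0 0 0 -0.65; 0.002 0 -0.0005 0 0 0 -0.65; 0.003 0 -0.0005 0 0 0 -0.65; 0.003 0 -0.0005 0 0 0 -0.65; 0.003 0 -0.0005 0 0 0 -0.65",
)

```text
clock: 5.72
tool_pos: [0.4427, -0.3529, 0.0835]
tool_rot: [-0.003, 0.916, -0.401, -0.006]
contact_force: [-9.4, 15.2, 7.6]
grip_width: 0.0706
gripper_force: 9.0
```

```bash
python3 -c "
from h import *
print(tool(),bot.sense()['ft_torque'])"
```

```text
(array([ 0.00501947, -0.00716514]), np.float64(0.08348103511727809), np.float64(0.042031262015741165), array([-9.43743941, 15.20947817,  7.62456209])) [ 2.04332379  1.43164176 -0.03483187]
```

The tool didn't advance as the force rose to 18 N, so the block is hard against the rail. I'll back off, rise and look.

Emit:
send_rows(
  commands="-0.003 0 -0.0005 0 0 0 -0.65; -0.01 0 -0.0005 0 0 0 -0.65; -0.025 0 -0.001 0 0 0 -0.65; -0.045 0 -0.005 0 0 0 -0.65; -0.06 0 -0.035 0 0 0 -0.65; -0.08 0 -0.07 0 0 0 0; -0.11 0 -0.1 0 0 0 1; -0.14 0 -0.1 0 0 0 1; -0.17 0 -0.1 0 0 0 1; -0.17 0 -0.1 0 0 0 1; -0.17 0 -0.1 0 0 0 1",
)

```text
clock: 6.63
tool_pos: [0.3314, -0.2334, 0.1853]
tool_rot: [0.001, 0.916, -0.4, 0.003]
contact_force: [1.3, 0.0, 0.8]
grip_width: 0.0001
gripper_force: 0.0
```

```bash
python3 -c "
from h import *
print(tool(),bot.sense()['grip_width']);im=bot.capture('top');print(block(im,(285,140,400,270)))
w=toH(plane('top',wells(im,(285,140,400,270)),.104));print(w.round(4))
print(goal(-.0972,-.0436,.1,0))
cv2.imwrite('pics/t4.png',cv2.resize(im[130:280,240:420],None,fx=4,fy=4)[:,:,::-1])"
```

```text
(array([-0.15835692, -0.00802585]), np.float64(0.185269865324651), np.float64(0.15000275860764867), array([1.29617103, 0.0261144 , 0.82592292])) 6.630483662734056e-05
(12, array([ 0.06022446, -0.00604146]), np.float64(-0.016356180541191156), (78.1280746459961, 52.047462463378906))
[[ 0.0865  0.0326]
 [ 0.0603  0.0331]
 [ 0.0864  0.0066]
 [ 0.0346  0.0326]
 [ 0.0603  0.0069]
 [ 0.0862 -0.0189]
 [ 0.0343  0.0067]
 [ 0.06   -0.0188]
 [ 0.0854 -0.0444]
 [ 0.0342 -0.019 ]
 [ 0.0603 -0.0448]
 [ 0.0342 -0.045 ]]
(array([59.5, 35.9, 85.5]), np.float64(0.14))
```

View pics/t4.png

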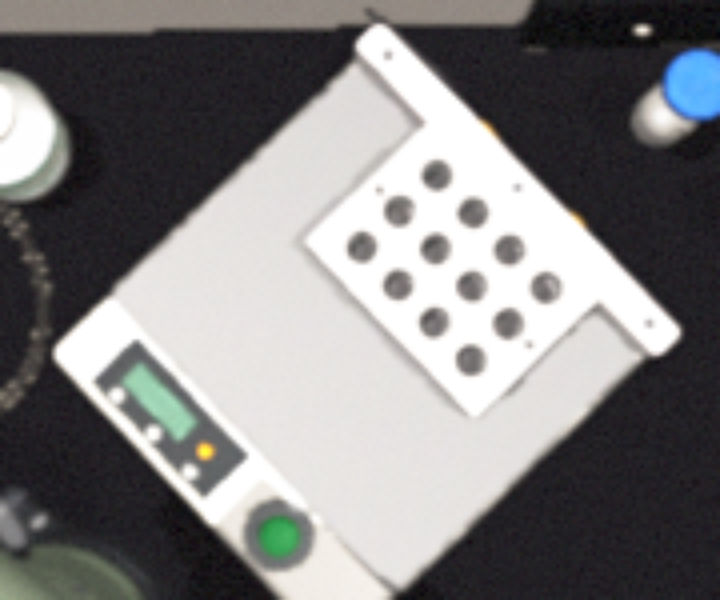

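The block is square and flush (yaw about −0.01 rad, centre x 60.2 of 61 mm, y −6 mm). Next is the button.

Emit:
send_rows(
  commands="0.03 0.018 0.02 0 0 0 1; 0.0595 0.036 0.05 0 0 0 1; 0.0595 0.036 0.08 0 0 0 1; 0.0595 0.036 0.095 0 0 0 1; 0.0595 0.036 0.105 0 0 0 1; 0.0595 0.036 0.11 0 0 0 1; 0.0595 0.036 0.11 0 0 0 1",
)

```text
clock: 7.27
tool_pos: [0.3455, -0.3023, 0.0729]
tool_rot: [0.0, 0.916, -0.4, -0.0]
contact_force: [-0.7, -0.4, 1.7]
grip_width: -0.0001
gripper_force: 0.7
```

```bash
python3 -c "
from h import *
print(tool(),goal(-.0972,-.0436,.0655,0)); im=bot.capture('scene');cv2.imwrite('pics/s5.png',cv2.resize(im[150:270,230:400],None,fx=4,fy=4)[:,:,::-1])"
```

```text
(array([-0.09815028, -0.0443457 ]), np.float64(0.07294804727459248), np.float64(0.14189322750267033), array([-0.72864433, -0.41271248,  1.65186701])) (array([ 1. , -0.7,  7.4]), np.float64(0.14))
```

View pics/s5.png

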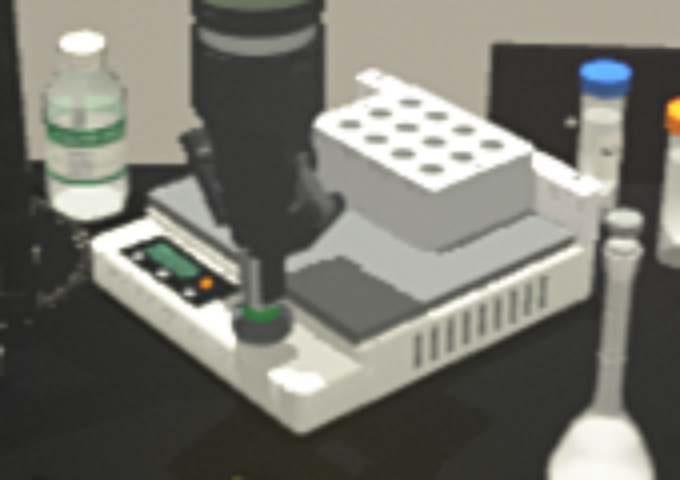

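The shut fingertips are right on the green button at (262,312). Pressing now.

Emit:
send_rows(
  commands="0.001 -0.0005 0.002 0 0 0 1; 0.001 -0.0005 0.004 0 0 0 1; 0.001 -0.0005 0.006 0 0 0 1; 0.001 -0.0005 0.008 0 0 0 1; 0.001 -0.0005 0.009 0 0 0 1; 0.001 -0.0005 0.009 0 0 0 1; 0.001 -0.0005 0.009 0 0 0 1",
)

```text
clock: 7.9
tool_pos: [0.3469, -0.3024, 0.0689]
tool_rot: [0.001, 0.916, -0.4, 0.002]
contact_force: [-5.6, 4.4, 32.2]
grip_width: 0.0001
gripper_force: 16.5
```

```bash
python3 -c "
from h import *
a=cv2.imread('pics/s5.png')[220:370,170:340]; im=bot.capture('scene')
b=cv2.resize(im[150:270,230:400],None,fx=4,fy=4)[220:370,170:340,::-1]
cv2.imwrite('pics/s6.png',cv2.resize(np.hstack([a,b]),None,fx=2.2,fy=2.2)); print(tool(),green('scene',im))"
```

```text
(array([-0.0970641 , -0.04341686]), np.float64(0.06892877926551676), np.float64(0.17398329849579253), array([-5.32925968,  4.14228182, 33.40831853])) []
```

View pics/s6.png

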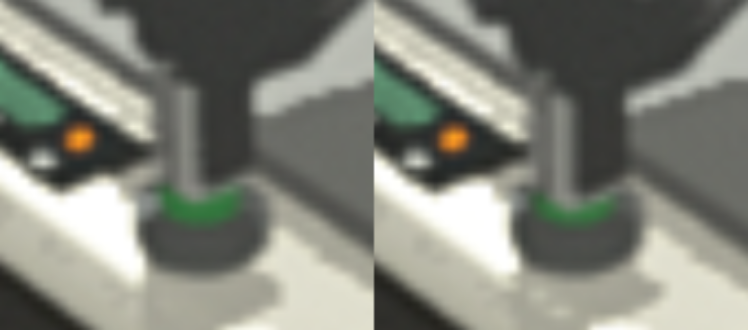

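The right half shows the green rim sunk by about 1.5 px, roughly 4 mm, with 33 N against the stop, so the button is fully down. I'll release it and retreat clear.

Emit:
send_rows(
  commands="0 0 -0.005 0 0 0 1; 0 0 -0.015 0 0 0 1; 0 0 -0.04 0 0 0 1; -0.02 0 -0.075 0 0 0 1; -0.05 0 -0.11 0 0 0 1; -0.08 0 -0.12 0 0 0 1; -0.08 0 -0.12 0 0 0 1; -0.08 0 -0.12 0 0 0 1",
)

```text
clock: 8.62
tool_pos: [0.2911, -0.2421, 0.1861]
tool_rot: [0.001, 0.916, -0.4, 0.002]
contact_force: [0.9, 0.1, 0.1]
grip_width: -0.0004
gripper_force: 0.0
```

```bash
python3 -c "
from h import *
print(tool());im=bot.capture('top');s=bot.capture('scene');print(block(im,(285,140,400,270)))
w=toH(plane('top',wells(im,(285,140,400,270)),.104))
print(green('top',im),green('scene',s))
cv2.imwrite('pics/t7.png',np.vstack([im[100:320,180:480],s[130:310,200:500]])[:,:,::-1])"
```

```text
(array([-0.17920465, -0.04357801]), np.float64(0.18606234882244313), np.float64(0.18132157097495977), array([0.92580123, 0.08356118, 0.10907044]))
(12, array([ 0.06020998, -0.00603571]), np.float64(-0.016815622485030695), (78.16378784179688, 52.0791015625))
[(np.int32(72), [309.4, 263.7])] [(np.int32(43), [294.9, 226.2])]
```

View pics/t7.png

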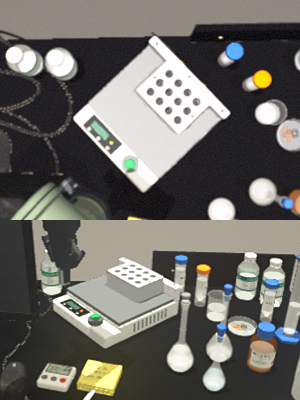

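The block is unchanged and square (row slopes about −0.006 rad), the button centroid is back where it started, and all bystanders stand in place. Handing in.

```bash
python3 -c "
from workcell import bot
print(bot.finish_job())"
```

```text
the job is handed in; nothing more can be done
None
```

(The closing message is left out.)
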